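# Pinch the dust cap onto the inspection lens

## Robot

A 6-joint arm with a two-finger parallel gripper is mounted at the origin on the work surface. World frame = base frame: x ahead of the robot, y to its left, z up, the work surface at z = 0. Lengths are in m, angles in rad, forces in N, time in s.
With the tool pointing down it reaches from about 0.225 to 0.725 m from the base axis. Payload 3.1 kg.
Tool frame: the origin (TCP) lies between the finger pads; the fingertips stand 8 mm ahead of it and the grasp point (between the pads) lies 11 mm behind it; z points along the fingers, y is the line along which they close (so a half turn about z gives the same grasp; the last joint's range is limited). The gripper opens to 85 mm and grips with 20 to 120 N. Pads are 22 mm wide; open, the fingers measure 114 mm over their backs; the gripper's body (76 mm by 85 mm) begins 54 mm behind the grasp point. The pads swing forward as they close: fully open they stand 13 mm farther back than shut.
Start: joints at [-1.464, 0.048, 0.099, 1.622, 0, 1.443], TCP at [0.122, -0.511, 0.239] pointing down, gripper open.
Joint ranges: [-2.91, 2.91], [-0.99, 1.94], [-1.21, 1.42], [-2.12, 2.29], [-1.49, 1.47], [-3.14, 3.14]. Speed limits (rad/s): [2.79, 2.79, 3.14, 3.14, 3.14, 3.14].

## Interface

Orientations are given as a rotation vector (axis times angle).
In Python, from plant import env gives the robot as it stands.
- The arm moves only by the tool step_arm, never from a script. Its argument "steps" is a list of rows, each a list of 7 numbers: the shift along the world's x, y, z scaled (see below), then the turn, a rotation vector about the world's x, y, z scaled (see below), then the finger opening in mm, from 0 to 85.4. In form: [[dx, dy, dz, wx, wy, wz, gripper], ...]. A call has 1 to 5 rows; each row is the pose to reach, as a shift and turn from the pose commanded when the call began; what a row does not reach only later rows make up. The controller multiplies each number of a shift by 300 mm and each number of a turn by 90 degrees. A row lasts 1/10 s, in which the tool goes at most 50 mm and 8.59 degrees, less where a joint would pass 70% of its speed; a pose out of reach is approached as far as the arm can. A call with a number of a shift or a turn outside -1 to 1 is refused whole. A call with a gripper value outside its range is refused whole. The fingers move at their own pace and stop on an object; "newtons" is the grip in N (left out, the last holds). Time passes only in rows, so rows that repeat a pose let the fingers close. It gives the time, the measured TCP pose, the force and the opening at its end, in the units of the state.
- env.sense(): the state, without advancing time (a new reading comes with each control period).
- env.grab_frame(name): name is "scene" or "top"; returns the picture (480x640x3 uint8, red, green, blue); there is no depth.
- env.camera_info(name): a dict with "fx", "fy", "cx", "cy" (pixels), "k1" (the pictures are not rectified: a ray, as slopes to the right and down, at radius r is drawn at 1 + k1 r^2 times it, then the intrinsics apply), "origin" and "rotation" of the camera in the world. Camera axes: x right, y down, z forward; pixel columns grow to the right and rows downward; lengths in m; the calibration is good to about 2 mm. A picture is of the moment at which its call begins. camera_info takes no time and is no camera call.
- env.hand_in(): hands the job in, once; it reports no verdict.
The state is a dict: "t": time; "q": joint angles; "dq": joint speeds; "joint_efforts": joint torques, N m; "eef_pos": TCP position; "tool_rot": TCP orientation; "ft_force": force on the tool from outside, world axes, zero at the start; "torque": the same for the moment, N m; "opening": opening from 0.0 (shut) to 1.0 (fully open).
Only numpy, scipy, OpenCV 4.12 (cv2) and the standard library are available. Lean on these libraries where they do the work, as an engineer would, in place of code of your own. Each camera call takes 0.05 s, during which the arm holds its last target. There are 200 camera calls.

## Task

Put the larger dust cap on the upward-looking inspection lens: pinch its two sprung ears fully together, lift it, lower it square into the rim until the flange has pressed the sealing ring down, and let the ears spring out there so that both latches catch under the lip and the cap stays locked on, level. Do it gently, never pressing on the lens with more than about 20 N, and leave the other things on the bench where they are.

Things in the scene. Friction and masses are not known exactly. Their poses are not given: they have to be found in the camera images.
- cap_grip (a point): the larger dust cap (the one to fit), on its axis half-way up its two upright ears, 28 mm above its underside; z up, y runs from ear to ear. Ears stand on the flange, 17 to 39 mm above the underside, each 20 mm wide (x), 5 mm thick, ribbed. Outer faces 40 mm apart at rest, 28 mm fully pinched; each ear's spring takes 1.2 N to start and 4.8 N fully in
- cap: the same cap, black plastic, about 60 g, lying ears up. Origin: centre of its underside. From there up: a tapered plug 54 mm in diameter, 13 mm high, then a flange 80 mm in diameter, 4 mm thick (13 to 17 mm), then the ears. The two latches stick out of the plug's sides on +y and -y, 1 to 5 mm above the underside, so their tops are 8 mm below the flange
- tab_a (a joint): inward travel (m) of the +y ear with its latch, 12 mm wide, 4 mm thick: 0 = sprung out, latch end 34.5 mm from the axis; 0.006 = fully pinched, 28.5 mm. 0 to 0.003 when sprung out under the lens's lip (0.0015 each if the cap is dead centre, as the latches bear on the groove wall); about 0.0045 when jammed in the lip's bore; 0 also if the cap only lies on top
- tab_b (a joint): the same for the ear on the cap's -y side
- lens: upward-looking inspection lens bolted to the bench: dark housing 92 mm in diameter, 44 mm high, 112 mm base plate; a bright metal barrel, 84 mm in diameter, stands out of its top on the same axis. Origin: on the axis at bench level. The barrel's rim is 66 to 92 mm above it: how far it is drawn out differs and is not measured, feel for it. It does not slide when pressed
- lens_top (a point): on the lens axis at the top of the dark housing, 44 mm above the bench. About the barrel's open rim above it: a 45 degree lead-in from 64 mm in diameter down to a bore of 61 mm; this lip is 4 mm deep in all; under it a groove 66.4 mm in diameter, free down to 17 mm below the rim. The cap locks with its latches in the groove, at any yaw
- rim_low (a point): on the lens axis 66 mm above the bench, the rim's lowest possible height. A black sprung sealing ring, 74 to 82 mm in diameter, stands 6 mm proud of the actual rim and can be pressed flush with it. The cap's flange must push it down: 1.4 N at first touch, 3.2 N when 2 mm down (from there on the latches clear the lip), 6.8 N when flush, then hard metal. So keep about 5 N on while letting the ears go
- small_cap: the smaller dust cap, black, 54 mm in diameter, 25 mm high: fits another lens, leave it. Origin: centre of its underside
- ext_tube: dark metal tube section, 54 mm in diameter, 24 mm high, standing upright. Origin: centre of its underside
- screwdriver: screwdriver lying on the bench near the robot. Origin: on the bench below its middle
- brush: brush lying on the bench near the robot. Origin: on the bench below its middle
- tray: yellow open tray with six compartments, 130 x 170 x 30 mm. Origin: centre of its underside
- wash_bottle: white bottle with a blue top, 56 mm in diameter, 150 mm high. Origin: centre of its underside
- adapter: black power adapter brick, 55 x 110 x 32 mm. Origin: centre of its underside

How it is judged:
On the way:
1. the cap is lifted off the bench with both ears pinched in (value of joint each of tab_a, tab_b above 0.0035 m and height (world z) of cap_grip above 0.06 m), for 0.2 s.
At the end, for the whole second after the job is handed in: The larger cap is locked on the lens: ears released, both latches sprung out under the lip (each ear within 3.6 mm of fully out), centred on the lens within 4 mm, level within 3 degrees, held against the sprung ring (over 4 N between cap and lens), at rest (value of joint each of tab_a, tab_b below 0.0036 m and horizontal distance between cap_grip and lens below 0.004 m and z of cap_grip in the frame of lens between 0.08 and 0.114 m and angle between cap_grip's own z axis and vertical below 0.052 rad and linear speed of cap below 0.02 m/s and contact force between cap and lens above 4 N); the robot touches nothing.
It fails at once if the lens is pressed with more than 25 N, by the cap or the robot (contact force between any of cap, the arm, the fingers and lens above 25 N).
It fails at once if a bystander is moved by more than 20 mm (distance of any of small_cap, ext_tube, screwdriver, brush, tray, wash_bottle, adapter from where it was at the start of the episode above 0.02 m).
It also fails if it takes over 45 s, if anything falls off the work surface, if the arm or the gripper's body presses on something with over 40 N, if the wrist force passes 120 N, or if a joint passes its speed limit or range.

## Working session

There is one attempt and no reset: what is moved stays moved. The work goes in short steps, Python scripts to look and compute and a tool call to move; the robot and the scene stay as the last step left them, time stands still between calls to the robot, and variables do not carry over. Pictures are saved under pics/ and viewed, on a budget of 10 in all, crops included, one or two more only if the job needs it, and the job is handed in when it is done.

Besides the shell and the picture viewer there is one more tool, called after "Call:" by a JSON object that holds its "api" and its "payload". step_arm: Moves the arm, as the interface text tells. Its arguments: {"type":"object","properties":{"steps":{"type":"array","items":{"type":"array","items":{"type":"number"}}},"newtons":{"type":"number"}},"required":["steps"]}

```bash
mkdir -p pics; ls; python3 - <<'E'
from plant import env
import cv2
for n in("scene","top"):
    im=env.grab_frame(n); cv2.imwrite(f"pics/{n}0.png",im[:,:,::-1]); print(n,env.camera_info(n))
print(env.sense())
E
```

```text
pics
scene {'fx': 471.66075527792395, 'fy': 471.66075527792395, 'cx': 321.96265661775203, 'cy': 249.13621879064945, 'k1': -0.06932769980297893, 'origin': array([ 1.16359925, -0.26739123,  0.72699431]), 'rotation': array([-2.05299421, -1.30639324,  0.55443978])}
top {'fx': 490.9963716339528, 'fy': 490.9963716339528, 'cx': 326.79481512947433, 'cy': 245.03252938955725, 'k1': 0.003902558515666599, 'origin': array([ 3.49434386e-01, -9.61943120e-04,  1.06320629e+00]), 'rotation': array([-2.10142815,  2.11229646, -0.24162153])}
{'t': 0.1, 'q': array([-1.46379175e+00,  4.86713083e-02,  9.77718704e-02,  1.62198575e+00,
       -1.82334445e-05,  1.44300474e+00]), 'dq': array([ 0.00196436, -0.00050088,  0.00386047, -0.00105801, -0.00071921,
       -0.00050444]), 'joint_efforts': array([ 2.36929140e-03, -3.39850509e+01,  3.20936251e+01,  1.58104068e-02,
       -9.05506522e-05,  4.98678943e-06]), 'eef_pos': array([ 0.12206881, -0.5100748 ,  0.23824569]), 'tool_rot': array([-3.11789374e+00, -3.67725686e-01, -5.45919475e-06]), 'ft_force': array([ 0.28699172, -0.83386908, -0.14670566]), 'torque': array([-0.03539916, -0.02632153, -0.00561109]), 'opening': 0.9987521627781869}
```

View pics/scene0.png

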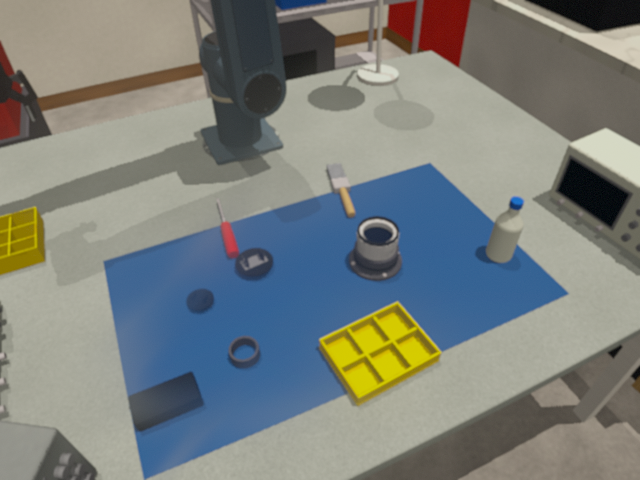

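View pics/top0.png

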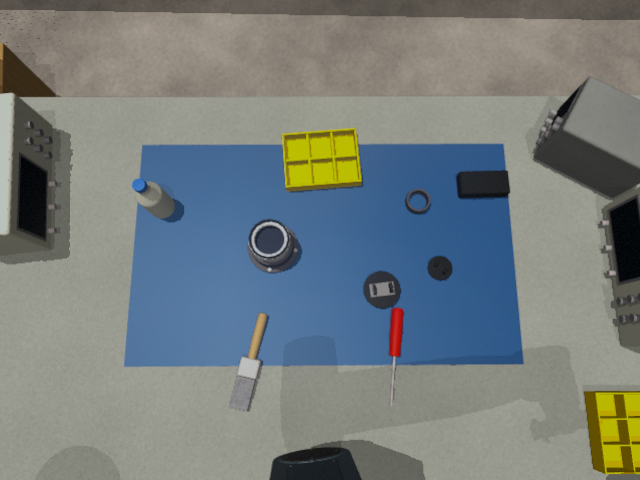

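The scene view has the larger cap at about (254,263) and the lens at (377,245). In the top view they are at (382,289) and (271,240). The small cap is at (440,268), and the screwdriver's handle is just on the robot side of the large cap.

```bash
cat > h.py <<'E'
import numpy as np, cv2
from scipy.spatial.transform import Rotation as R
from plant import env
CI={n:env.camera_info(n) for n in("scene","top")}
def K(c): return np.array([[c['fx'],0,c['cx']],[0,c['fy'],c['cy']],[0,0,1.]])
def ray(n,px):
    c=CI[n]; p=cv2.undistortPoints(np.array(px,float).reshape(-1,1,2),K(c),np.array([c['k1'],0,0,0.]))[:,0]
    return np.c_[p,np.ones(len(p))]@R.from_rotvec(c['rotation']).as_matrix().T
def plane(n,px,z):
    d=ray(n,px); o=CI[n]['origin']; return (o+d*((z-o[2])/d[:,2])[:,None])[:,:2]
def proj(n,P):
    c=CI[n]; Rm=R.from_rotvec(c['rotation']).as_matrix(); q=(np.atleast_2d(P)-c['origin'])@Rm
    return cv2.projectPoints(q,np.zeros(3),np.zeros(3),K(c),np.array([c['k1'],0,0,0.]))[0][:,0]
E
python3 - <<'E'
from h import *
t=cv2.imread('pics/top0.png'); s=cv2.imread('pics/scene0.png')
def cr(im,x,y,r=34): return cv2.resize(im[y-r:y+r,x-r:x+r],(390,290*390//290),interpolation=cv2.INTER_CUBIC)
a=np.hstack([cr(t,382,289),cr(t,271,240)]);b=np.hstack([cr(s,254,263),cr(s,377,245)])
o=np.vstack([a,b]); o=cv2.resize(o,(600,600)); cv2.imwrite('pics/crop.png',o)
# cap blob: not blue, not red
hsv=cv2.cvtColor(t,cv2.COLOR_BGR2HSV)
m=np.zeros(t.shape[:2],np.uint8); b=((hsv[...,1]<120)).astype(np.uint8)
m[262:312,355:408]=b[262:312,355:408]
cs,_=cv2.findContours(m,0,1); c=cv2.convexHull(max(cs,key=cv2.contourArea)); e=cv2.fitEllipse(c); print(e, plane('top',[e[0]],0.015))
print('ends test',plane('top',[[382,289]],.039))
E
```

```text
((381.3773498535156, 289.2666015625), (35.94015121459961, 37.076656341552734), 127.14512634277344) [[ 0.48815472 -0.12501457]]
ends test [[ 0.48553375 -0.12349793]]
```

View pics/crop.png

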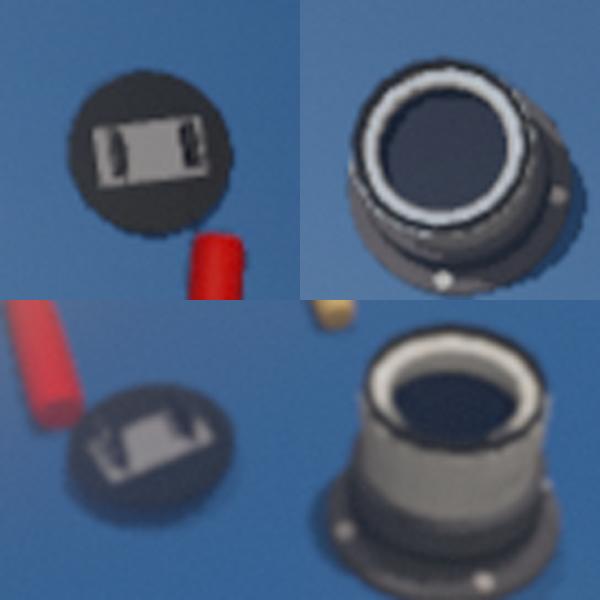

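```bash
cat > m.py <<'E'
from h import *
def big(cs): return cv2.convexHull(max(cs,key=cv2.contourArea))
def blob(im,box,cond):
    x0,y0,x1,y1=box; m=np.zeros(im.shape[:2],np.uint8); m[y0:y1,x0:x1]=cond(im)[y0:y1,x0:x1]
    return big(cv2.findContours(m,0,1)[0])
def tri(pt,ps):
    o1,o2=CI['top']['origin'],CI['scene']['origin']; a=ray('top',[pt])[0];b=ray('scene',[ps])[0]
    k=np.linalg.lstsq(np.c_[a,-b],o2-o1,rcond=None)[0]; p,q=o1+k[0]*a,o2+k[1]*b
    return (p+q)/2,np.linalg.norm(p-q)
E
python3 - <<'E'
from m import *
t=cv2.imread('pics/top0.png'); s=cv2.imread('pics/scene0.png')
dark=lambda im:((cv2.cvtColor(im,cv2.COLOR_BGR2HSV)[...,1]<120)).astype(np.uint8)
bright=lambda im:((im.min(2)>120)).astype(np.uint8)
darks=lambda im:((im[...,0].astype(int)<95)|(cv2.cvtColor(im,cv2.COLOR_BGR2HSV)[...,1]<110)).astype(np.uint8)
# cap
ct=blob(t,(355,262,408,306),dark); et=cv2.fitEllipse(ct)
cs=blob(s,(228,245,282,286),darks); es=cv2.fitEllipse(cs)
print('cap',et,es,plane('top',[et[0]],.015),plane('scene',[es[0]],.0135),tri(et[0],es[0]))
# ears
e=blob(t,(365,272,400,306),lambda im:(im.min(2)>85).astype(np.uint8))
r=cv2.minAreaRect(e); bp=cv2.boxPoints(r); P=plane('top',bp,.039); print('ears',r,P, plane('top',[r[0]],.039))
for i in range(4):
    d=P[(i+1)%4]-P[i]; print(np.linalg.norm(d),np.degrees(np.arctan2(d[1],d[0])))
# lens white ring
lt=blob(t,(240,212,305,262),bright); el=cv2.fitEllipse(lt)
ls=blob(s,(352,214,402,249),lambda im:(im.min(2)>135).astype(np.uint8)); esl=cv2.fitEllipse(ls)
print('lens',el,esl,cv2.boundingRect(lt),cv2.boundingRect(ls),tri(el[0],esl[0]))
for z in(.066,.08,.092): print(z,plane('top',[el[0]],z),plane('scene',[esl[0]],z))
o=np.hstack([t[200:320,230:430],s[200:320,220:420]]).copy()
def dr(c,x,y): cv2.polylines(o,[c-np.array([x,y])],True,(0,255,0),1)
o=cv2.resize(o,None,fx=2,fy=2,interpolation=0)
for c,x in((ct,230),(e,230),(lt,230),(cs,20),(ls,20)): cv2.polylines(o,[(c-np.array([x,200]))*2],True,(0,255,0),1)
cv2.imwrite('pics/chk.png',o)
E
```

```text
cap ((381.35693359375, 289.20001220703125), (35.89308547973633, 36.976219177246094), 121.5739517211914) ((249.01071166992188, 260.1483154296875), (33.29016876220703, 47.83130645751953), 110.03925323486328) [[ 0.4882985  -0.12497509]] [[ 0.48028843 -0.13135237]] (array([ 0.4867319 , -0.12849135,  0.01875049]), np.float64(0.0081785802600638))
ears ((381.3616027832031, 288.892333984375), (13.519784927368164, 24.310806274414062), 82.87498474121094) [[ 0.49688408 -0.09536625]
 [ 0.50302905 -0.1463358 ]
 [ 0.47470027 -0.14884458]
 [ 0.46863776 -0.09817822]] [[ 0.48576726 -0.12216514]]
0.05133864595431377 -83.12550567272548
0.02843965260861015 -174.93912316409018
0.05102778183224099 96.82332289879375
0.02838594806278001 5.685170133801247
lens ((268.9723815917969, 238.78195190429688), (34.39475631713867, 35.905372619628906), 65.17222595214844) ((377.65509033203125, 230.4456787109375), (22.697860717773438, 36.995765686035156), 95.65882873535156) (252, 222, 36, 35) (359, 219, 38, 20) (array([0.58365373, 0.11093475, 0.08751307]), np.float64(0.0018993454456617594))
0.066 [[0.5884056  0.11250206]] [[0.5643427  0.12466343]]
0.08 [[0.58505063 0.11090912]] [[0.57703508 0.11635962]]
0.092 [[0.58217494 0.10954374]] [[0.58791426 0.10924208]]
```

View pics/chk.png

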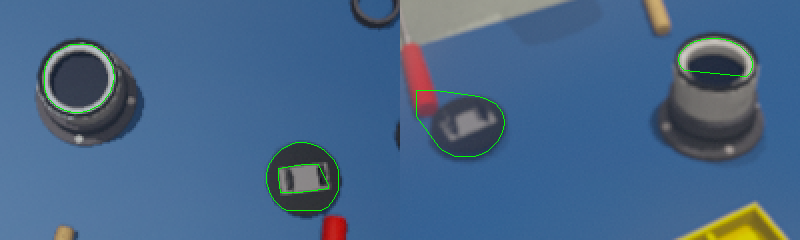

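```bash
cat > m2.py <<'E'
from m import *
def cen(im,box,cond,seed=None,f=6):
    x0,y0,x1,y1=box; a=cv2.resize(im[y0:y1,x0:x1],None,fx=f,fy=f,interpolation=cv2.INTER_CUBIC)
    m=cond(a).astype(np.uint8); cs=cv2.findContours(m,0,1)[0]
    if seed is not None: cs=[c for c in cs if cv2.pointPolygonTest(c,((seed[0]-x0)*f,(seed[1]-y0)*f),False)>=0] or cs
    c=big(cs); M=cv2.moments(c); k=lambda p:(np.array(p)+.5)/f-.5+np.array([x0,y0])
    return k([M['m10']/M['m00'],M['m01']/M['m00']]),k(c.reshape(-1,2))
sat=lambda a:cv2.cvtColor(a,cv2.COLOR_BGR2HSV)[...,1]
E
python3 - <<'E'
from m2 import *
t=cv2.imread('pics/top0.png'); s=cv2.imread('pics/scene0.png')
D={}
D['ct']=cen(t,(355,262,408,309),lambda a:(sat(a)<120)|(a[...,0]<75))
D['cs']=cen(s,(230,240,280,285),lambda a:((sat(a)<110)|(a[...,0]<80))&(a[...,2]<150),(254,270))
D['lt']=cen(t,(240,212,305,262),lambda a:a.min(2)>115)
D['ls']=cen(s,(350,205,406,252),lambda a:a.min(2)>110,(377,221))
for k,(c,h) in D.items(): print(k,c,np.ptp(h,axis=0),h.min(0))
print('cap',plane('top',[D['ct'][0]],.0155),plane('scene',[D['cs'][0]],.0145),tri(D['ct'][0],D['cs'][0]))
print('lens',tri(D['lt'][0],D['ls'][0]))
for z in(.075,.08,.085): print(z,plane('top',[D['lt'][0]],z),plane('scene',[D['ls'][0]],z))
o=cv2.resize(np.hstack([t[200:320,230:430],s[200:320,220:420]]),None,fx=2,fy=2,interpolation=0)
for k,x in(('ct',230),('lt',230),('cs',20),('ls',20)): cv2.polylines(o,[((D[k][1]+.5-np.array([x,200]))*2).astype(int).reshape(-1,1,2)],True,(0,255,0),1)
cv2.imwrite('pics/chk2.png',o)
E
```

```text
ct [381.48945934 289.28738723] [37.16666667 37.        ] [362.91666667 270.75      ]
cs [249.84934295 258.94508177] [42.16666667 36.33333333] [229.58333333 239.58333333]
lt [268.89292482 238.78499492] [36.         35.33333333] [251.08333333 221.08333333]
ls [377.77798461 229.38223452] [38.  21.5] [358.58333333 218.25      ]
cap [[ 0.48804256 -0.12519467]] [[ 0.4786912  -0.12883652]] (array([ 0.48645955, -0.12737656,  0.02149667]), np.float64(0.005979166385104002))
lens (array([0.58317485, 0.11103631, 0.08989492]), np.float64(0.0023551088388792632))
0.075 [[0.58624308 0.11164206]] [[0.56984893 0.12111331]]
0.08 [[0.58504491 0.11107232]] [[0.57440227 0.11813395]]
0.085 [[0.58384673 0.11050258]] [[0.57895561 0.11515459]]
```

View pics/chk2.png

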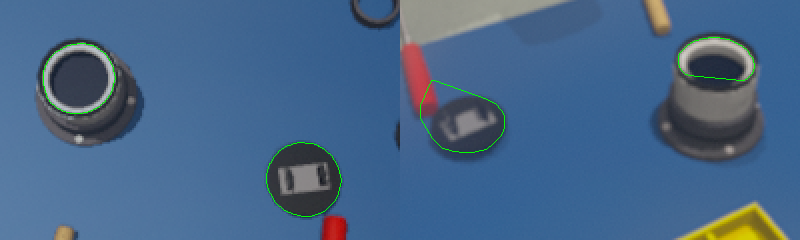

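```bash
python3 - <<'E'
from m2 import *
t=cv2.imread('pics/top0.png')
for th in(85,95,105):
    c,h=cen(t,(256,226,283,253),lambda a:(a.max(2)<th)); print('bore',th,c,np.ptp(h,axis=0),plane('top',[c],.082))
# dark seal outer vs: brightness rows through centre
g=t.max(2).astype(int)
print('row239',list(g[239,244:296])); print('col269',list(g[214:266,269]))
S=env.sense(); Rm=R.from_rotvec(S['tool_rot']).as_matrix(); print(Rm.round(3)); yax=Rm[:,1]; print('tool y dir',np.degrees(np.arctan2(yax[1],yax[0])))
E
```

```text
bore 85 [268.90712392 239.04025821] [26.83333333 26.83333333] [[0.58402672 0.11080445]]
bore 95 [268.9143747  239.05743624] [26.83333333 26.83333333] [[0.5839904  0.11078885]]
bore 105 [268.90340614 239.06010401] [26.83333333 26.83333333] [[0.58398487 0.11081124]]
row239 [np.int64(157), np.int64(157), np.int64(157), np.int64(157), np.int64(126), np.int64(76), np.int64(59), np.int64(121), np.int64(188), np.int64(180), np.int64(118), np.int64(59), np.int64(51), np.int64(74), np.int64(78), np.int64(79), np.int64(79), np.int64(78), np.int64(77), np.int64(77), np.int64(78), np.int64(77), np.int64(77), np.int64(78), np.int64(77), np.int64(77), np.int64(77), np.int64(76), np.int64(77), np.int64(77), np.int64(79), np.int64(77), np.int64(77), np.int64(79), np.int64(77), np.int64(77), np.int64(76), np.int64(77), np.int64(76), np.int64(75), np.int64(156), np.int64(192), np.int64(202), np.int64(138), np.int64(56), np.int64(72), np.int64(68), np.int64(67), np.int64(58), np.int64(63), np.int64(66), np.int64(66)]
col269 [np.int64(151), np.int64(151), np.int64(151), np.int64(152), np.int64(134), np.int64(85), np.int64(54), np.int64(80), np.int64(166), np.int64(195), np.int64(166), np.int64(104), np.int64(58), np.int64(48), np.int64(64), np.int64(76), np.int64(77), np.int64(76), np.int64(76), np.int64(77), np.int64(76), np.int64(76), np.int64(78), np.int64(76), np.int64(77), np.int64(77), np.int64(78), np.int64(79), np.int64(77), np.int64(80), np.int64(78), np.int64(78), np.int64(78), np.int64(79), np.int64(78), np.int64(79), np.int64(81), np.int64(78), np.int64(79), np.int64(98), np.int64(160), np.int64(196), np.int64(168), np.int64(57), np.int64(68), np.int64(85), np.int64(87), np.int64(85), np.int64(75), np.int64(74), np.int64(71), np.int64(61)]
[[ 0.973  0.233 -0.   ]
 [ 0.233 -0.973  0.002]
 [ 0.    -0.002 -1.   ]]
tool y dir -76.54715539799092
```

Call:
{"api": "step_arm", "payload": {"steps": [[0.58, 0.61, 0, 0, 0, -0.074, 50], [0.58, 0.61, 0, 0, 0, -0.074, 50], [0.58, 0.61, 0, 0, 0, -0.074, 50], [0.58, 0.61, 0, 0, 0, -0.074, 50], [0.58, 0.61, 0, 0, 0, -0.074, 50]], "newtons": 20}}

```text
t: 0.6
eef_pos: [0.2952, -0.3276, 0.2388]
tool_rot: [-3.136, -0.185, 0.0]
ft_force: [0.7, 0.2, 0.9]
opening: 0.589
```

Call:
{"api": "step_arm", "payload": {"steps": [[0.6, 0.64, 0, 0, 0, 0, 50], [0.6, 0.64, 0, 0, 0, 0, 50], [0.6, 0.64, 0, 0, 0, 0, 50], [0.6, 0.64, 0, 0, 0, 0, 50], [0.6, 0.64, 0, 0, 0, 0, 50]]}}

```text
t: 1.1
eef_pos: [0.4663, -0.1451, 0.2389]
tool_rot: [3.136, 0.186, -0.001]
ft_force: [0.8, -1.4, 0.2]
opening: 0.588
```

Call:
{"api": "step_arm", "payload": {"steps": [[0.05, 0.045, -0.16, 0, 0, 0, 50], [0.05, 0.045, -0.32, 0, 0, 0, 50], [0.05, 0.045, -0.46, 0, 0, 0, 50], [0.05, 0.045, -0.46, 0, 0, 0, 50], [0.05, 0.045, -0.46, 0, 0, 0, 50]]}}

```text
t: 1.6
eef_pos: [0.4793, -0.1331, 0.1007]
tool_rot: [-3.135, -0.186, 0.004]
ft_force: [0.6, 0.1, 0.8]
opening: 0.582
```

```bash
python3 - <<'E'
from m2 import *
S=env.sense(); print(S['eef_pos'],S['ft_force'],S['opening'])
t=env.grab_frame('top')[:,:,::-1]; s=env.grab_frame('scene')[:,:,::-1]
o=np.hstack([cv2.resize(t[240:330,330:430],(400,360),interpolation=2),cv2.resize(s[200:300,205:305],(400,400),interpolation=2)[:360]])
cv2.imwrite('pics/c1.png',o)
E
```

```text
[ 0.47929347 -0.13308101  0.10065805] [0.56350011 0.13137857 0.84470603] 0.5824661615293042
```

View pics/c1.png

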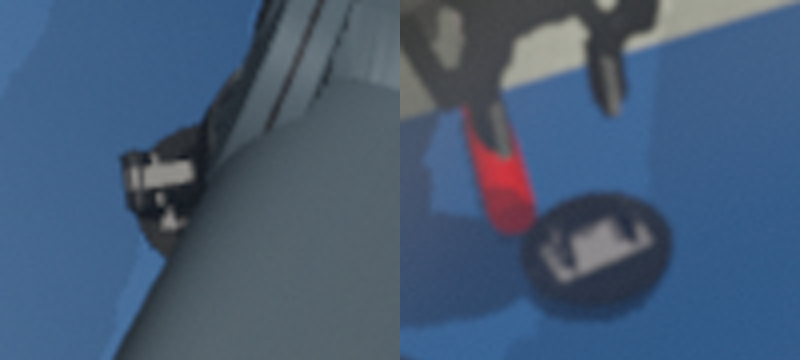

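The fingers straddle the cap along its ear line, at (595,80) and (500,130) in the right half, and the cap hasn't moved. Next I'll centre and descend.

Call:
{"api": "step_arm", "payload": {"steps": [[0.029, 0.027, -0.06, 0, 0, 0, 50], [0.029, 0.027, -0.12, 0, 0, 0, 50], [0.029, 0.027, -0.17, 0, 0, 0, 50], [0.029, 0.027, -0.17, 0, 0, 0, 50], [0.029, 0.027, -0.17, 0, 0, 0, 50]]}}

```text
t: 2.2
eef_pos: [0.4911, -0.1265, 0.0533]
tool_rot: [3.134, 0.185, 0.007]
ft_force: [0.0, -0.6, 0.6]
opening: 0.59
```

```bash
python3 - <<'E'
from m2 import *
S=env.sense(); print(S['eef_pos'],S['ft_force'],S['opening'])
s=env.grab_frame('scene')[:,:,::-1]
cv2.imwrite('pics/c2.png',cv2.resize(s[205:295,205:305],(600,540),interpolation=2))
E
```

```text
[ 0.49113862 -0.12653627  0.05330998] [ 0.00555502 -0.58779118  0.59256025] 0.590294883928445
```

View pics/c2.png

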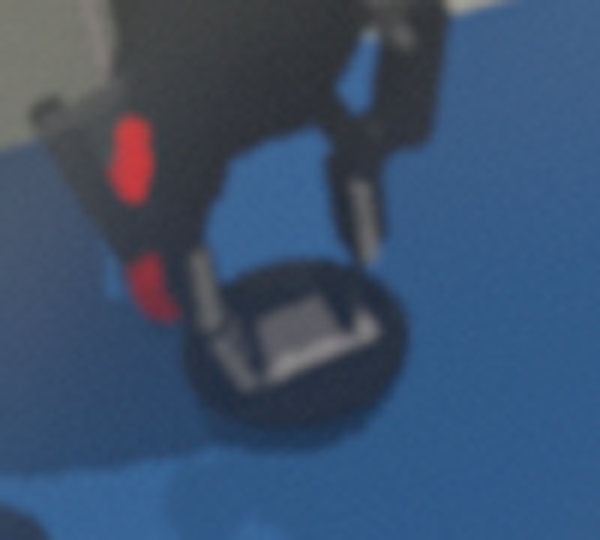

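Both fingertips are just outside the ears, the left at about (207,320) and the right at (370,260). I'll descend in small steps and watch the force.

Call:
{"api": "step_arm", "payload": {"steps": [[-0.008, 0.004, -0.015, 0, 0, 0, 50], [-0.008, 0.004, -0.03, 0, 0, 0, 50], [-0.008, 0.004, -0.045, 0, 0, 0, 50], [-0.008, 0.004, -0.053, 0, 0, 0, 50], [-0.008, 0.004, -0.053, 0, 0, 0, 50]]}}

```text
t: 2.75
eef_pos: [0.486, -0.124, 0.0336]
tool_rot: [-3.135, -0.186, 0.002]
ft_force: [-0.6, 0.1, -0.7]
opening: 0.585
```

Call:
{"api": "step_arm", "payload": {"steps": [[0, 0, -0.005, 0, 0, 0, 50], [0, 0, -0.01, 0, 0, 0, 50], [0, 0, -0.01, 0, 0, 0, 50]]}}

```text
t: 3.05
eef_pos: [0.4866, -0.1242, 0.0312]
tool_rot: [-3.136, -0.186, 0.001]
ft_force: [-0.3, 0.7, -0.2]
opening: 0.588
```

Call:
{"api": "step_arm", "payload": {"steps": [[0, 0, -0.005, 0, 0, 0, 50], [0, 0, -0.01, 0, 0, 0, 50], [0, 0, -0.01, 0, 0, 0, 50]]}}

```text
t: 3.35
eef_pos: [0.4865, -0.1242, 0.0281]
tool_rot: [-3.136, -0.186, 0.001]
ft_force: [0.6, -0.1, -0.1]
opening: 0.583
```

Call:
{"api": "step_arm", "payload": {"steps": [[0, 0, -0.007, 0, 0, 0, 44], [0, 0, -0.007, 0, 0, 0, 38], [0, 0, -0.007, 0, 0, 0, 32], [0, 0, -0.007, 0, 0, 0, 24], [0, 0, -0.007, 0, 0, 0, 20]], "newtons": 30}}

```text
t: 3.85
eef_pos: [0.4873, -0.1244, 0.0273]
tool_rot: [3.136, 0.186, 0.002]
ft_force: [-1.2, -0.2, 6.1]
opening: 0.299
```

Call:
{"api": "step_arm", "payload": {"steps": [[0, 0, 0, 0, 0, 0, 20], [0, 0, 0, 0, 0, 0, 20], [0, 0, 0, 0, 0, 0, 20]]}}

```text
t: 4.15
eef_pos: [0.4873, -0.1245, 0.0273]
tool_rot: [3.135, 0.186, 0.002]
ft_force: [-1.6, 0.5, 5.7]
opening: 0.299
```

Call:
{"api": "step_arm", "payload": {"steps": [[0, 0, 0.01, 0, 0, 0, 20], [0, 0, 0.05, 0, 0, 0, 20], [0, 0, 0.1, 0, 0, 0, 20], [0, 0, 0.15, 0, 0, 0, 20], [0, 0, 0.2, 0, 0, 0, 20]]}}

```text
t: 4.65
eef_pos: [0.4865, -0.1241, 0.0871]
tool_rot: [-3.136, -0.186, 0.001]
ft_force: [0.6, -0.3, -0.4]
opening: 0.303
```

Call:
{"api": "step_arm", "payload": {"steps": [[0, 0, 0.1, 0, 0, 0, 20], [0, 0, 0.2, 0, 0, 0, 20], [0, 0, 0.3, 0, 0, 0, 20], [0, 0, 0.3, 0, 0, 0, 20], [0, 0, 0.3, 0, 0, 0, 20]]}}

```text
t: 5.15
eef_pos: [0.4873, -0.1244, 0.1774]
tool_rot: [3.135, 0.186, 0.003]
ft_force: [0.6, 0.2, -0.8]
opening: 0.303
```

```bash
python3 - <<'E'
from m2 import *
S=env.sense(); print(S['eef_pos'],S['ft_force'],S['opening'])
s=env.grab_frame('scene')[:,:,::-1]
print(proj('scene',S['eef_pos']-[0,0,.01]))
cv2.imwrite('pics/s3.png',s)
u,v=proj('scene',S['eef_pos']-[0,0,.01])[0].astype(int)
cv2.imwrite('pics/c3.png',cv2.resize(s[v-45:v+45,u-50:u+50],(600,540),interpolation=2))
E
```

```text
[ 0.48727679 -0.12444512  0.17736548] [ 0.60775353  0.19953898 -0.75736595] 0.3030390601522167
[[243.57120511 204.45926786]]
```

View pics/c3.png

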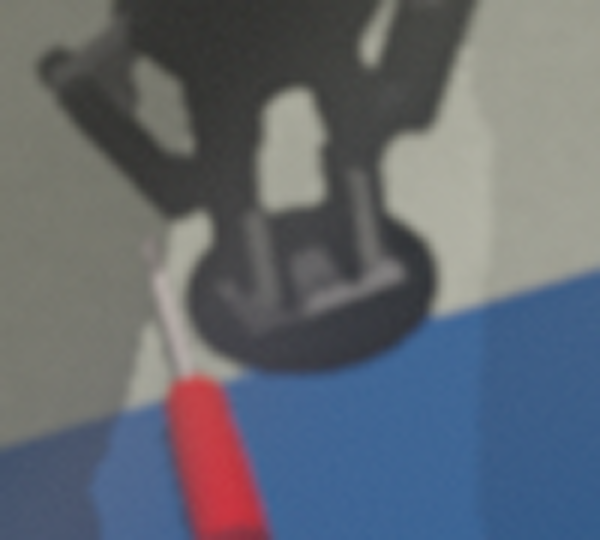

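The cap hangs level in the fingers: the flange is centred near (312,290) in the crop and both pads are on the ears. Moving over the lens.

Call:
{"api": "step_arm", "payload": {"steps": [[0.05, 0.13, 0, 0, 0, 0, 20], [0.11, 0.28, 0, 0, 0, 0, 20], [0.17, 0.43, 0, 0, 0, 0, 20], [0.23, 0.57, 0, 0, 0, 0, 20], [0.29, 0.7, 0, 0, 0, 0, 20]]}}

```text
t: 5.7
eef_pos: [0.5728, 0.0878, 0.1739]
tool_rot: [-3.136, -0.187, 0.006]
ft_force: [0.1, -0.8, -0.7]
opening: 0.297
```

Call:
{"api": "step_arm", "payload": {"steps": [[0.032, 0.085, -0.03, 0, 0, 0, 20], [0.032, 0.085, -0.06, 0, 0, 0, 20], [0.032, 0.085, -0.1, 0, 0, 0, 20], [0.032, 0.085, -0.1, 0, 0, 0, 20], [0.032, 0.085, -0.1, 0, 0, 0, 20]]}}

```text
t: 6.2
eef_pos: [0.5822, 0.11, 0.1451]
tool_rot: [3.136, 0.183, -0.004]
ft_force: [0.4, 0.6, 0.2]
opening: 0.302
```

```bash
python3 - <<'E'
from m2 import *
S=env.sense(); print(S['eef_pos'],S['tool_rot'],S['ft_force'],S['opening'])
s=env.grab_frame('scene')[:,:,::-1];t=env.grab_frame('top')[:,:,::-1]
o=np.hstack([cv2.resize(s[170:270,330:430],(400,400),interpolation=2),cv2.resize(t[200:300,220:320],(400,400),interpolation=2)])
cv2.imwrite('pics/s4.png',s); cv2.imwrite('pics/t4.png',t); cv2.imwrite('pics/c4.png',o)
E
```

```text
[0.58215765 0.10997644 0.14506419] [ 3.13588853  0.18345823 -0.00430414] [0.35840552 0.63300354 0.18638866] 0.3018268214587837
```

View pics/c4.png

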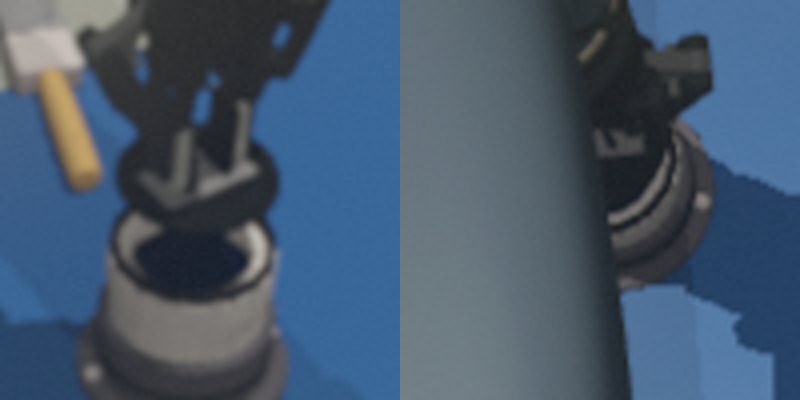

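```bash
python3 - <<'E'
from h import *
for z in(.082,.088,.117,.133): print(z,proj('scene',[.5822,.110,z]),proj('scene',[.584,.1112,z]))
s=cv2.imread('pics/s4.png'); g=s.max(2).astype(int)
for r in(208,212,216): print(r,list(g[r,350:412]))
for r in(236,240,244): print(r,list(g[r,350:412]))
E
```

```text
0.082 [[376.22244068 232.24154408]] [[377.19253501 232.62187312]]
0.088 [[376.4264667  230.03760926]] [[377.40114302 230.41779367]]
0.117 [[377.43665185 219.09951194]] [[378.43405029 219.47868876]]
0.133 [[378.01160634 212.85464075]] [[379.02196368 213.23302644]]
208 [np.int64(191), np.int64(192), np.int64(184), np.int64(158), np.int64(126), np.int64(135), np.int64(136), np.int64(135), np.int64(132), np.int64(118), np.int64(90), np.int64(62), np.int64(50), np.int64(46), np.int64(46), np.int64(48), np.int64(48), np.int64(49), np.int64(50), np.int64(50), np.int64(49), np.int64(51), np.int64(53), np.int64(67), np.int64(87), np.int64(100), np.int64(96), np.int64(79), np.int64(63), np.int64(65), np.int64(63), np.int64(52), np.int64(45), np.int64(42), np.int64(44), np.int64(41), np.int64(42), np.int64(48), np.int64(69), np.int64(94), np.int64(96), np.int64(74), np.int64(52), np.int64(44), np.int64(42), np.int64(51), np.int64(73), np.int64(106), np.int64(132), np.int64(147), np.int64(153), np.int64(152), np.int64(153), np.int64(152), np.int64(152), np.int64(152), np.int64(152), np.int64(152
[... 3871 characters left out ...]
, np.int64(112), np.int64(112), np.int64(113), np.int64(107), np.int64(98), np.int64(85), np.int64(71), np.int64(60), np.int64(55), np.int64(52), np.int64(53), np.int64(55), np.int64(52), np.int64(51), np.int64(48), np.int64(50), np.int64(48), np.int64(52), np.int64(50), np.int64(57), np.int64(61), np.int64(64), np.int64(67), np.int64(68), np.int64(80), np.int64(105), np.int64(122), np.int64(129), np.int64(129), np.int64(128), np.int64(130), np.int64(127), np.int64(121), np.int64(124), np.int64(140), np.int64(150), np.int64(153), np.int64(153), np.int64(153), np.int64(152), np.int64(153), np.int64(153), np.int64(153), np.int64(152), np.int64(154), np.int64(153), np.int64(154), np.int64(153)]
```

Measured in the scene view, the flange centre is at column 379.0. Alignment predicts about 379.3, given the lens axis at 377.7, so the cap is within about 1 mm. Next I'll descend and feel for the rim.

Call:
{"api": "step_arm", "payload": {"steps": [[0.002, 0.003, -0.02, 0, 0, 0, 20], [0.002, 0.003, -0.04, 0, 0, 0, 20], [0.002, 0.003, -0.06, 0, 0, 0, 20], [0.002, 0.003, -0.067, 0, 0, 0, 20], [0.002, 0.003, -0.067, 0, 0, 0, 20]]}}

```text
t: 6.8
eef_pos: [0.5833, 0.1121, 0.1253]
tool_rot: [3.136, 0.186, -0.003]
ft_force: [-0.2, -0.5, -0.7]
opening: 0.3
```

Call:
{"api": "step_arm", "payload": {"steps": [[0, 0, -0.003, 0, 0, 0, 20], [0, 0, -0.006, 0, 0, 0, 20], [0, 0, -0.01, 0, 0, 0, 20], [0, 0, -0.01, 0, 0, 0, 20]]}}

```text
t: 7.2
eef_pos: [0.5838, 0.1122, 0.1231]
tool_rot: [3.136, 0.186, -0.0]
ft_force: [0.1, 0.2, 0.2]
opening: 0.3
```

Call:
{"api": "step_arm", "payload": {"steps": [[0, 0, -0.003, 0, 0, 0, 20], [0, 0, -0.006, 0, 0, 0, 20], [0, 0, -0.01, 0, 0, 0, 20], [0, 0, -0.01, 0, 0, 0, 20]]}}

```text
t: 7.6
eef_pos: [0.5837, 0.1121, 0.1199]
tool_rot: [3.136, 0.186, -0.001]
ft_force: [-0.4, -0.0, -1.5]
opening: 0.301
```

Call:
{"api": "step_arm", "payload": {"steps": [[-0.001, -0.002, -0.003, 0, 0, 0, 20], [-0.001, -0.002, -0.006, 0, 0, 0, 20], [-0.001, -0.002, -0.01, 0, 0, 0, 20], [-0.001, -0.002, -0.01, 0, 0, 0, 20]]}}

```text
t: 8.0
eef_pos: [0.5834, 0.1116, 0.1169]
tool_rot: [-3.136, -0.186, 0.001]
ft_force: [0.2, -0.1, -0.8]
opening: 0.298
```

Call:
{"api": "step_arm", "payload": {"steps": [[0, 0, -0.003, 0, 0, 0, 20], [0, 0, -0.006, 0, 0, 0, 20], [0, 0, -0.01, 0, 0, 0, 20], [0, 0, -0.01, 0, 0, 0, 20]]}}

```text
t: 8.4
eef_pos: [0.5834, 0.1116, 0.1139]
tool_rot: [-3.136, -0.186, 0.001]
ft_force: [0.4, -0.3, -0.5]
opening: 0.297
```

Call:
{"api": "step_arm", "payload": {"steps": [[0, 0, -0.003, 0, 0, 0, 20], [0, 0, -0.006, 0, 0, 0, 20], [0, 0, -0.01, 0, 0, 0, 20], [0, 0, -0.01, 0, 0, 0, 20]]}}

```text
t: 8.8
eef_pos: [0.5834, 0.1116, 0.1109]
tool_rot: [3.136, 0.186, -0.001]
ft_force: [-1.3, -0.1, 0.0]
opening: 0.296
```

Call:
{"api": "step_arm", "payload": {"steps": [[0, 0, -0.003, 0, 0, 0, 20], [0, 0, -0.007, 0, 0, 0, 20], [0, 0, -0.007, 0, 0, 0, 20]]}}

```text
t: 9.1
eef_pos: [0.5834, 0.1115, 0.1088]
tool_rot: [3.136, 0.186, -0.001]
ft_force: [1.0, -0.4, -0.5]
opening: 0.302
```

Call:
{"api": "step_arm", "payload": {"steps": [[0, 0, -0.003, 0, 0, 0, 20], [0, 0, -0.007, 0, 0, 0, 20], [0, 0, -0.007, 0, 0, 0, 20]]}}

```text
t: 9.4
eef_pos: [0.5834, 0.1116, 0.1067]
tool_rot: [3.136, 0.186, -0.001]
ft_force: [-1.4, 0.4, -0.6]
opening: 0.296
```

Call:
{"api": "step_arm", "payload": {"steps": [[0, 0, -0.003, 0, 0, 0, 20], [0, 0, -0.007, 0, 0, 0, 20], [0, 0, -0.007, 0, 0, 0, 20]]}}

```text
t: 9.7
eef_pos: [0.5837, 0.1116, 0.1051]
tool_rot: [3.136, 0.186, 0.001]
ft_force: [-0.3, -0.0, 1.4]
opening: 0.296
```

Call:
{"api": "step_arm", "payload": {"steps": [[0, 0, -0.002, 0, 0, 0, 20], [0, 0, -0.003, 0, 0, 0, 20], [0, 0, -0.003, 0, 0, 0, 20]]}}

```text
t: 10.0
eef_pos: [0.5837, 0.1116, 0.1043]
tool_rot: [-3.136, -0.186, -0.001]
ft_force: [-1.4, -0.4, 2.4]
opening: 0.303
```

Call:
{"api": "step_arm", "payload": {"steps": [[0, 0, -0.002, 0, 0, 0, 20], [0, 0, -0.003, 0, 0, 0, 20], [0, 0, -0.003, 0, 0, 0, 20]]}}

```text
t: 10.3
eef_pos: [0.5837, 0.1116, 0.1033]
tool_rot: [-3.136, -0.186, -0.001]
ft_force: [-0.8, -0.1, 2.8]
opening: 0.301
```

The force rises at about 0.9 N/mm, which matches the ring's spring, so the flange is pressing the sealing ring. I'll press down a bit more.

Call:
{"api": "step_arm", "payload": {"steps": [[0, 0, -0.002, 0, 0, 0, 20], [0, 0, -0.004, 0, 0, 0, 20], [0, 0, -0.004, 0, 0, 0, 20]]}}

```text
t: 10.6
eef_pos: [0.5837, 0.1116, 0.1021]
tool_rot: [-3.136, -0.186, -0.001]
ft_force: [-0.8, -0.1, 3.1]
opening: 0.298
```

Call:
{"api": "step_arm", "payload": {"steps": [[0, 0, -0.002, 0, 0, 0, 20], [0, 0, -0.003, 0, 0, 0, 20], [0, 0, -0.003, 0, 0, 0, 20]]}}

```text
t: 10.9
eef_pos: [0.5837, 0.1116, 0.1013]
tool_rot: [-3.136, -0.186, -0.001]
ft_force: [-1.5, -0.2, 4.6]
opening: 0.294
```

```bash
python3 - <<'E'
from m2 import *
S=env.sense(); print(S['eef_pos'],S['torque'],S['ft_force'],S['opening'])
s=env.grab_frame('scene')[:,:,::-1];t=env.grab_frame('top')[:,:,::-1]
o=np.hstack([cv2.resize(s[180:270,335:420],(400,424),interpolation=2),cv2.resize(t[205:295,230:315],(400,424),interpolation=2)])
cv2.imwrite('pics/c5.png',o)
E
```

```text
[0.58374185 0.11158208 0.10126478] [-0.0130702   0.21091619  0.01257545] [-1.49309079 -0.15139269  4.64453698] 0.2938322178818689
```

View pics/c5.png

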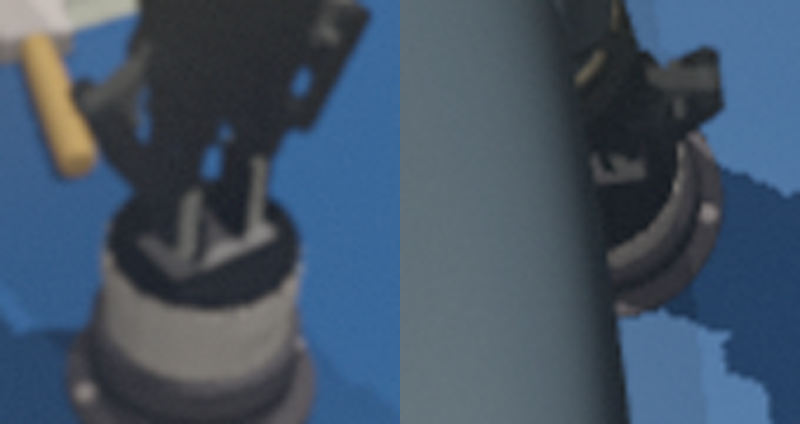

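The cap is seated square on the barrel, with no ring gap visible, and carries about 5 N net. I'll release the ears slowly, easing down slightly to offset the pads swinging back.

Call:
{"api": "step_arm", "payload": {"steps": [[0, 0, 0, 0, 0, 0, 28], [0, 0, -0.002, 0, 0, 0, 31], [0, 0, -0.003, 0, 0, 0, 34], [0, 0, -0.004, 0, 0, 0, 37], [0, 0, -0.004, 0, 0, 0, 40]]}}

```text
t: 11.5
eef_pos: [0.5837, 0.1115, 0.0996]
tool_rot: [3.136, 0.186, 0.0]
ft_force: [0.6, 0.0, 3.7]
opening: 0.465
```

Call:
{"api": "step_arm", "payload": {"steps": [[0, 0, 0, 0, 0, 0, 44], [0, 0, 0, 0, 0, 0, 48], [0, 0, 0, 0, 0, 0, 52], [0, 0, 0, 0, 0, 0, 52]]}}

```text
t: 11.9
eef_pos: [0.5831, 0.1116, 0.0991]
tool_rot: [-3.136, -0.186, 0.002]
ft_force: [-0.3, -0.1, -0.1]
opening: 0.61
```

Call:
{"api": "step_arm", "payload": {"steps": [[0, 0, 0.02, 0, 0, 0, 52], [0, 0, 0.06, 0, 0, 0, 52], [0, 0, 0.15, 0, 0, 0, 52], [0, 0, 0.28, 0, 0, 0, 52], [0, 0, 0.4, 0, 0, 0, 52]]}}

```text
t: 12.4
eef_pos: [0.5835, 0.1116, 0.2222]
tool_rot: [-3.136, -0.186, -0.001]
ft_force: [1.7, -0.7, 1.2]
opening: 0.611
```

Call:
{"api": "step_arm", "payload": {"steps": [[-0.1, -0.13, 0, 0, 0, 0, 52], [-0.2, -0.26, 0, 0, 0, 0, 52], [-0.3, -0.38, 0, 0, 0, 0, 52], [-0.4, -0.5, 0, 0, 0, 0, 52], [-0.45, -0.6, 0, 0, 0, 0, 52]]}}

```text
t: 12.9
eef_pos: [0.4468, -0.0697, 0.2216]
tool_rot: [3.135, 0.185, 0.003]
ft_force: [-0.2, -0.9, 0.4]
opening: 0.606
```

```bash
python3 - <<'E'
from m2 import *
S=env.sense(); print(S['t'],S['eef_pos'],S['ft_force'])
s=env.grab_frame('scene')[:,:,::-1];t=env.grab_frame('top')[:,:,::-1]
o=np.hstack([cv2.resize(s[200:285,335:420],(400,400),interpolation=2),cv2.resize(t[200:285,230:315],(400,400),interpolation=2)])
cv2.imwrite('pics/c6.png',o); cv2.imwrite('pics/t6.png',t); cv2.imwrite('pics/s6.png',s)
E
```

```text
12.9 [ 0.44680461 -0.06973597  0.22159216] [-0.17721528 -0.89440215  0.40104978]
```

View pics/c6.png

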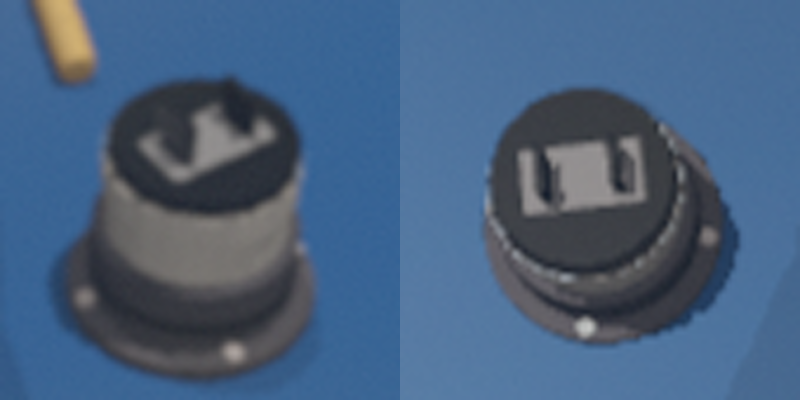

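The cap sits level and centred on the barrel. I want to check the ear spread against the resting state, so I'll zoom in on both.

```bash
python3 - <<'E'
from m2 import *
import numpy as np
acc=lambda n,k:np.mean([env.grab_frame(n)[:,:,::-1].astype(float) for _ in range(k)],0).astype(np.uint8)
t0=cv2.imread('pics/top0.png'); t=acc('top',6); cv2.imwrite('pics/t7.png',t)
s0=cv2.imread('pics/scene0.png'); s=acc('scene',6)
f=lambda im,u,v,r=18:cv2.resize(im[v-r:v+r,u-r:u+r],(300,300),interpolation=2)
cv2.imwrite('pics/c7.png',cv2.convertScaleAbs(np.vstack([np.hstack([f(t0,382,289),f(t,269,237)]),np.hstack([f(s0,253,260),f(s,378,230)])]),alpha=1.4))
for im,u,v in((t0,382,289),(t,269,237)):
    for r in(v-1,v,v+1): print(list(map(int,im[r,u-16:u+17].mean(1))))
c,h=cen(t,(240,212,305,262),lambda a:(a.max(2)<100)); print('dark',c,np.ptp(h,axis=0))
E
```

```text
[54, 53, 55, 87, 127, 136, 108, 69, 56, 50, 77, 124, 136, 137, 136, 135, 136, 135, 136, 135, 135, 135, 127, 75, 41, 48, 58, 112, 83, 48, 47, 46, 48]
[54, 54, 53, 80, 126, 137, 106, 69, 60, 49, 76, 125, 136, 136, 137, 136, 135, 135, 135, 136, 136, 135, 135, 84, 29, 45, 62, 105, 77, 48, 46, 47, 48]
[54, 55, 54, 69, 125, 137, 114, 84, 68, 53, 70, 124, 135, 136, 136, 136, 136, 136, 137, 135, 136, 136, 136, 86, 26, 45, 51, 78, 67, 50, 46, 46, 45]
[65, 65, 97, 136, 145, 105, 67, 49, 41, 77, 87, 132, 144, 145, 144, 144, 144, 144, 144, 144, 144, 102, 62, 50, 80, 87, 87, 131, 107, 68, 62, 61, 61]
[65, 65, 97, 136, 145, 109, 70, 52, 40, 77, 86, 133, 144, 145, 144, 145, 144, 144, 144, 144, 144, 105, 66, 52, 86, 90, 87, 131, 112, 74, 62, 61, 61]
[65, 65, 97, 136, 145, 113, 73, 56, 40, 76, 87, 133, 144, 145, 145, 144, 145, 144, 144, 144, 144, 107, 62, 44, 76, 86, 86, 132, 119, 78, 62, 62, 62]
dark [273.95743906 241.93152881] [52.33333333 42.83333333]
```

View pics/c7.png

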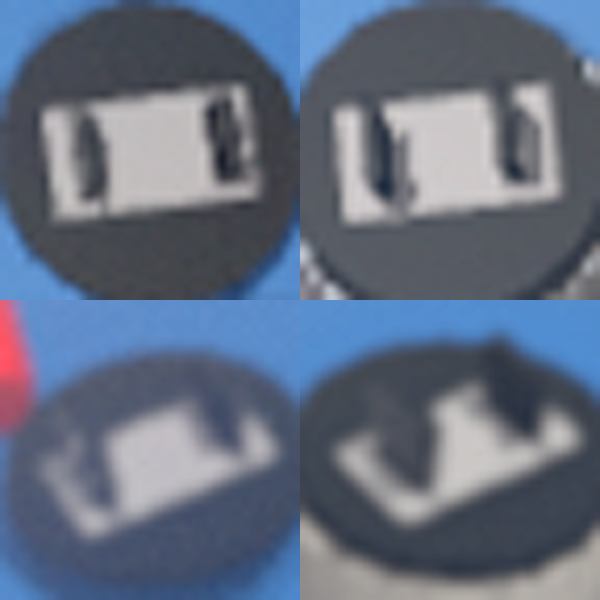

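```bash
python3 - <<'E'
from m2 import *
s0=cv2.imread('pics/scene0.png'); s=np.mean([env.grab_frame('scene')[:,:,::-1].astype(float) for _ in range(8)],0)
def edge(im,c,lo=206,hi=226):
    v=im[lo:hi,c].mean(1); bg=v[:4].mean(); k=np.argmin(v[:16]); th=(bg+v[k])/2
    i=next(i for i in range(k) if v[i+1]<th); return lo+i+(v[i]-th)/(v[i]-v[i+1])
a=np.linspace(0,2*np.pi,721)
def top(r,z,c,xy=(.5837,.1112)):
    P=proj('scene',np.c_[xy[0]+r*np.cos(a),xy[1]+r*np.sin(a),0*a+z]); up=P[P[:,1]<np.median(P[:,1])]; o=np.argsort(up[:,0]); return np.interp(c,up[o,0],up[o,1])
for c in(366,368,370,372,374,376,378,390): print(c,round(edge(s0,c),2),round(edge(s,c),2),'pred dz0 seal/locked/pressed4.5',[round(top(r,z,c),2) for r,z in((.041,.091),(.040,.093),(.040,.0905))])
print(s[210:222,370].mean(1).round(),s0[210:222,370].mean(1).round())
E
```

```text
366 217.68 218.72 pred dz0 seal/locked/pressed4.5 [np.float64(217.4), np.float64(217.07), np.float64(217.97)]
368 217.01 217.77 pred dz0 seal/locked/pressed4.5 [np.float64(216.7), np.float64(216.34), np.float64(217.24)]
370 216.52 217.24 pred dz0 seal/locked/pressed4.5 [np.float64(216.19), np.float64(215.81), np.float64(216.71)]
372 216.11 216.77 pred dz0 seal/locked/pressed4.5 [np.float64(215.83), np.float64(215.44), np.float64(216.35)]
374 215.85 216.6 pred dz0 seal/locked/pressed4.5 [np.float64(215.63), np.float64(215.22), np.float64(216.14)]
376 215.61 216.4 pred dz0 seal/locked/pressed4.5 [np.float64(215.56), np.float64(215.14), np.float64(216.07)]
378 215.66 216.41 pred dz0 seal/locked/pressed4.5 [np.float64(215.62), np.float64(215.2), np.float64(216.13)]
390 218.95 219.33 pred dz0 seal/locked/pressed4.5 [np.float64(219.03), np.float64(218.65), np.float64(219.64)]
[104. 104. 104. 104. 104. 104.  98.  84.  64.  54.  53.  54.] [103. 103. 102. 102. 102. 102.  92.  71.  58. 100. 158. 189.]
```

The cap's far edge is low, meaning the ring is about 4 mm down or more. The latches are therefore below the lip rather than in its bore. The ears are about 36 mm apart, against 37 mm expected when locked and 31 mm when jammed. Handing in after a quick bystander check.

```bash
python3 - <<'E'
from m2 import *
s0=cv2.imread('pics/scene0.png'); s=env.grab_frame('scene')[:,:,::-1]
for n,(x0,y0,x1,y1) in dict(small=(180,282,222,318),tube=(222,330,268,372),drv=(215,215,245,262),brush=(325,160,360,220),tray=(315,298,445,405),bottle=(485,195,525,268),adapter=(125,370,210,432)).items():
    g=lambda a:cv2.Canny(np.ascontiguousarray(a[y0:y1,x0:x1]),50,120).astype(np.float32)
    print(n,cv2.phaseCorrelate(g(s0),g(s)))
print(env.sense()['ft_force']); print(env.hand_in())
E
```

```text
small ((0.4763353706968587, 0.1366517579613209), 0.9813089119063483)
tube ((0.06263876300004156, 0.6913759427572792), 0.9756360768168061)
drv ((0.18304092966704033, -0.058395416061124195), 0.48628890415032705)
brush ((0.061718698941533034, 0.14597627000683744), 0.8449015857996764)
tray ((0.5275740276761809, 0.027504148393518335), 0.991394886689258)
bottle ((-0.017018610085333563, 0.5266014818449065), 0.989824069817861)
adapter ((0.020369927853202796, -0.1769128328360665), 0.9242213843597307)
[-0.13026441  0.65266643  0.01173726]
the job is handed in; nothing more can be done
None
```

I fitted the larger dust cap on the lens and handed the job in at about 14 s on the robot's clock, but I only have camera evidence that it locked. I pinched its ears, lifted it, lowered it until the sealing ring was pressed with about 5 N, let the ears spring out, and moved the arm clear.

**What the checks showed**
- **Seating:** the cap looks level and centred on the barrel in both camera views.
- **Force:** the highest reading while pressing on the lens was 4.6 N, about 5 N net. I read it only at the end of each move.
- **Ears:** they measure about 36 mm apart, against 37 mm expected when locked and 31 mm if jammed.
- **Bystanders:** none shifted by more than 0.7 pixel in the scene view. The screwdriver's match was weaker because of a shadow.

**What disagreed**
- **Ear spread:** single-edge estimates ranged from 33 to 40 mm because of shadows.
- **Cap height:** a locked cap should rise until the ring is about 2 mm down. In the images it stayed about 4 to 5 mm down. That puts the latches below the lip, so not jammed in the bore.
- **Not tested:** I did not pull on the cap to prove the latches hold.

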